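# Unload the pass-through UV cabinet at the pantry's packing table

### The arm

A 6-joint arm with a two-finger parallel gripper is mounted at the origin on the work surface. World frame = base frame: x ahead of the robot, y to its left, z up, the work surface at z = 0. Lengths are in mm, angles in rad, forces in N, time in s.
With the tool pointing down it reaches from about 275 to 1000 mm from the base axis. Payload 8.4 kg.
Tool frame: the origin (TCP) lies where the fingers leave the gripper's body, on its centre line; the fingertips stand 73 mm ahead of it and the grasp point (between the pads) lies 54 mm ahead of it (grip_point_offset is the distance from the TCP to the grasp point, in mm); z points along the fingers, y is the direction in which the jaws open and shut (so a half turn about z gives the same grasp; the last joint's range is limited). The gripper opens to 85 mm and grips with 20 to 120 N. Pads are 22 mm wide; open, the fingers measure 114 mm over their backs; the gripper's body (76 mm by 85 mm) begins 54 mm behind the grasp point. The pads swing forward as they close: fully open they stand 13 mm farther back than shut.
Start: joints at [-1.199, 0.353, 1.633, -0, 1.155, -0.002], TCP at [228.221, -581.845, 303.881] pointing down, gripper open.
Joint ranges: [-2.63, 2.63], [-0.92, 2.1], [0.06, 2.66], [-1.3, 4.44], [0, 2.69], [-3.02, 3.02]. Speed limits (rad/s): [2.22, 2.22, 2.79, 3.14, 3.14, 3.14].

### API

Orientations are given as [roll, pitch, yaw] about the fixed x, y, z axes, in that order (R = Rz(yaw) Ry(pitch) Rx(roll)).
In Python, from rig import sense, grab_frame, sign_off, grip_point_offset gives the robot as it stands. The module is installed in compiled form; this text tells all that it offers.
- The arm moves only by the tool drive_tool, never from a script. Its argument "targets" is one flat list of numbers, 7 for each row, row after row: the shift along the tool's x, y, z in m, then the turn, a rotation vector about the tool's x, y, z in rad, then the opening, from 0 (shut) to 1 (fully open). In form: [tx, ty, tz, wx, wy, wz, grip, tx, ty, tz, wx, wy, wz, grip, ...]. A call has 1 to 12 rows; each row is the pose to reach, as a shift and turn from the pose commanded when the call began, along the tool's axes at that moment; what a row does not reach only later rows make up. A row lasts 1/12 s, in which the tool goes at most 41.7 mm and 7.16 degrees, less where a joint would pass 70% of its speed; a pose out of reach is approached as far as the arm can. A call with a gripper value outside its range is refused whole. The fingers move at their own pace and stop on an object; "force" is the grip in N (left out, the last holds). Time passes only in rows, so rows that repeat a pose let the fingers close. It gives the time, the measured TCP pose, the force and the opening at its end, in the units of the state.
- sense(): the state, without advancing time (a new reading comes with each control period).
- grab_frame(name): name is "side" or "top"; returns a dict with "color" (420x560x3 uint8, blue, green, red), "vertical_fov" (degrees; the focal length in pixels is half the picture's height over the tangent of half this angle, whatever the lens; pixels are square), "cx", "cy" (the principal point, pixels), "world_from_camera" (4x4, takes a point from camera to world coordinates). Camera axes: x right, y down, z forward; pixel columns grow to the right and rows downward; lengths in mm; the calibration is good to about 2 mm. A picture is of the moment at which its call begins. There is no depth.
- sign_off(): hands the job in, once; it reports no verdict.
The state is a dict: "clock": time; "qpos": joint angles; "qvel": joint speeds; "joint_efforts": joint torques, N m; "eef_pos": TCP position; "tcp_rot": TCP orientation; "contact_force": force on the tool from outside, world axes, zero at the start; "wrist_torque": the same for the moment, N m; "opening": opening from 0.0 (shut) to 1.0 (fully open).
Only numpy, scipy, OpenCV 4.12 (cv2) and the standard library are available. Lean on these libraries where they do the work, as an engineer would, in place of code of your own. Each camera call takes 0.05 s, during which the arm holds its last target. There are 200 camera calls.

### The job

The UV cycle is over and the tins have to come out on the clean side. First press firmly inward on the intake door (orange handle) for a moment until you feel it stop, fully shut, because it is often left a little ajar; only then let down the clean door (green handle) until it lies flat, and draw the tray out by its bar as far as it goes, with all three tins still standing on it. The intake door must stay shut, and leave everything else on the table where it is.

Things in the scene. Friction and masses are not known exactly. Their poses are not given: they have to be found in the camera images.
- cabinet: White pass-through sanitising cabinet, fixed, 282 (own x) x 430 (own y) x 286 mm high: 80 mm plinth, clear sides, roof only 136 mm long (y -68 to 68, z 256 to 286 mm). Origin: centre of its underside; z up. +y end (orange band) is intake, -y end (green band) clean; a flat door closes each. Behind it (own x 143 to 333 mm, y 0) a fixed clear screen 210 mm high.
- intake_hinge (a joint): Opening angle of the intake door, rad: 0 shut on its stop, 2.269 (130 degrees) flat outward. Hinge line along the cabinet's x, at its y = 212, z = 86 mm; the shut door leans inward 40 degrees from vertical, its top meeting the roof. Friction hinge, 0.45 N m: it stays where it is left and takes 1 to 4 N at the handle. Starts 0 to 0.22.
- intake_door: Intake door leaf: 266 mm wide, 220 mm from hinge to top edge, 12 mm thick. Origin: middle of the hinge line; own z up the leaf, -y outward normal (outer face at y = -12 mm), x along the hinge. Orange handle: bar of 12 mm diameter along x, 172 mm long, axis at y = -60, z = 208 mm (42 mm clear behind it), on posts at x = 70 and -70 mm.
- intake_handle (a point): Middle of the orange handle bar's axis.
- clean_hinge (a joint): Opening angle of the clean door, rad: 0 shut (its start), 2.269 flat outward, inner face then level 86 mm over the table. Hinge line at the cabinet's y = -212, z = 86 mm; shut, it leans inward 40 degrees. Same friction hinge: it stays at any angle and does not fall by itself, so it is pulled open by the handle, then pressed down flat from its inner side.
- clean_door: Clean door leaf, the same part as the intake door with a green handle: origin on its hinge line, z up the leaf (220 mm), -y outward normal, bar axis at y = -60, z = 208 mm. When shut, the bar stands 278 mm over the table, above the leaf's top edge, with 40 mm or more free behind it, open from above.
- clean_handle (a point): Middle of the green handle bar's axis.
- tray_slide (a joint): How far the tray is drawn out towards the clean end (the cabinet's -y), in m: 0 home, 0.13 at its stop. Friction 1.5 N. Starts at 0.
- tray: Steel tray inside the cabinet, 230 (x) x 310 (y) mm, floor 3 mm, rim 19 mm high, at z = 89 mm over the table. Origin at the centre of its underside, axes as the cabinet's; inner floor 4 mm above the origin.
- tray_handle (a point): Middle of the tray's dark pull bar: 10 mm diameter, 140 mm long along own x, on two uprights at the tray's clean-side rim; axis 50 mm above the tray's origin (139 mm over the table), at tray y = -150 mm. Open below and behind: a finger lowered behind it hooks it; 75 mm or more of empty tray lies behind it.
- tin_red_center (a point): Centre of the red-labelled food tin, 73 mm diameter, 110 mm tall, about 0.45 kg, standing on the tray.
- tin_yellow_center (a point): Centre of the yellow-labelled food tin, same size and mass, standing on the tray beside the red one.
- tin_low_center (a point): Centre of the low blue-labelled tin, 84 mm diameter, 45 mm tall, about 0.2 kg, standing on the tray behind the other two.
- donated_a: Bystander: green-labelled tin, 73 mm diameter, 110 mm tall, on the intake side of the table. Origin: centre of its underside.
- donated_b: Bystander: red-labelled tin of the same size on the intake side. Origin: centre of its underside.
- jar: Bystander: amber jar, 72 mm diameter, 120 mm tall, on the intake side. Origin: centre of its underside.
- carton: Bystander: cardboard carton 65 x 150 x 120 mm on the clean side. Origin: centre of its underside.
- sanitiser: Bystander: clear bottle with blue cap, 64 mm diameter, 170 mm tall, on the clean side. Origin: centre of its underside.
- tape: Bystander: roll of packing tape lying flat, 100 mm diameter, 48 mm high. Origin: centre of its underside.
Not all that is in view belongs to the job. What is shaped like the part that bears tin_low_center but purple or turquoise is not meant.

How it is judged (in metres and radians):
On the way, in this order (a step that is already met when the one before it is completed fails the run):
1. the intake door is pressed firmly (over 4 N) while it is fully shut (under 0.03 rad), clean door still shut (contact force between any of the fingers, the arm and intake_door above 4 N and value of joint intake_hinge below 0.03 rad and value of joint clean_hinge below 0.05 rad), for 0.2 s.
2. the clean door is let down flat (over 2.1 rad of 2.27), intake door shut (value of joint clean_hinge above 2.1 rad and value of joint intake_hinge below 0.03 rad), for 0.2 s.
3. the tray is drawn out to its stop (over 115 of 130 mm) (value of joint tray_slide above 0.115 m), for 0.2 s.
At the end, for the whole second after the job is handed in: The intake door is shut (under 0.03 rad), the clean door lies flat (over 2.1 of 2.27 rad), the tray is out (over 115 of 130 mm), and the three tins stand upright (within 0.1 rad), at rest, on the tray (all of step 2 and value of joint tray_slide above 0.115 m and angle between each of tin_red_center, tin_yellow_center, tin_low_center's own z axis and vertical below 0.1 rad and linear speed of each of tin_red, tin_yellow, tin_low below 0.02 m/s and z of tin_red_center in the frame of tray between 0.049 and 0.067 m and x of tin_red_center in the frame of tray between -0.115 and 0.115 m and y of tin_red_center in the frame of tray between -0.155 and 0.155 m and z of tin_yellow_center in the frame of tray between 0.049 and 0.067 m and x of tin_yellow_center in the frame of tray between -0.115 and 0.115 m and y of tin_yellow_center in the frame of tray between -0.155 and 0.155 m and z of tin_low_center in the frame of tray between 0.0165 and 0.0345 m and x of tin_low_center in the frame of tray between -0.115 and 0.115 m and y of tin_low_center in the frame of tray between -0.155 and 0.155 m); the robot touches nothing.
It fails at once if both doors open at once: the clean door over 0.1 rad while the intake door is over 0.05 rad (value of joint clean_hinge above 0.1 rad and value of joint intake_hinge above 0.05 rad).
It fails at once if the tray drawn over 20 mm with the clean door not yet down (value of joint tray_slide above 0.02 m and value of joint clean_hinge below 2 rad).
It fails at once if a tin tipped over 0.4 rad (angle between any of tin_red_center, tin_yellow_center, tin_low_center's own z axis and vertical above 0.4 rad).
It fails at once if a bystander moved over 30 mm (distance of any of donated_a, donated_b, jar, carton, sanitiser, tape from where it was at the start of the episode above 0.03 m).
It also fails if it takes over 64 s, if anything falls off the work surface, if the arm or the gripper's body presses on something with over 40 N, if the wrist force passes 120 N, or if a joint passes its speed limit or range.

## Working session

There is one attempt and no reset: what is moved stays moved. The work goes in short steps, Python scripts to look and compute and a tool call to move; the robot and the scene stay as the last step left them, time stands still between calls to the robot, and variables do not carry over. Pictures are saved under pics/ and viewed, about 8 in all and at most 12, crops included, and the job is handed in when it is done.

Besides the shell and the picture viewer there is one more tool, called by a JSON object that holds its "name" and its "arguments", one argument or row to a line. drive_tool: Moves the arm, as the interface text tells. Its arguments: {"type":"object","properties":{"targets":{"type":"array"},"force":{"type":"number"}},"required":["targets"]}

```bash
mkdir -p pics
python3 - <<'E'
from rig import *
import cv2,numpy as np
np.set_printoptions(precision=4,suppress=True)
for n in("side","top"):
    f=grab_frame(n);cv2.imwrite(f"pics/{n}0.png",f["color"]);np.savez(n+".npz",**{k:v for k,v in f.items()})
    print(n,f["vertical_fov"],f["cx"],f["cy"],f["world_from_camera"])
print(sense(),grip_point_offset)
E
```

```text
side 46.21929301686279 278.6245992611726 204.79839908085413 [[   0.9419   -0.3187    0.1063  355.6489]
 [  -0.3359   -0.8998    0.2786 -539.9209]
 [   0.0068   -0.2981   -0.9545 1931.6579]
 [   0.        0.        0.        1.    ]]
top 42.08557480380516 283.582200653975 207.3179155779179 [[  -0.0189   -0.9929    0.1179  328.3513]
 [  -0.9998    0.0184   -0.005   -22.9389]
 [   0.0028   -0.1179   -0.993  1910.4037]
 [   0.        0.        0.        1.    ]]
{'clock': 0.1, 'qpos': array([-1.1994,  0.3536,  1.634 ,  0.    ,  1.1552, -0.0024]), 'qvel': array([-0.0031, -0.0005, -0.0027,  0.0021,  0.0002,  0.0005]), 'joint_efforts': array([  0.0001, -60.636 , -34.282 ,   0.0001,   0.0041,   0.0001]), 'eef_pos': array([ 228.1035, -581.5356,  303.2286]), 'tcp_rot': array([-3.1403, -0.    ,  0.3738]), 'contact_force': array([-0.8095, -0.0207, -0.807 ]), 'wrist_torque': array([-0.0411, -0.003 , -0.0444]), 'opening': 1.0008162855490081} 53.900000000000006
```

View pics/side0.png

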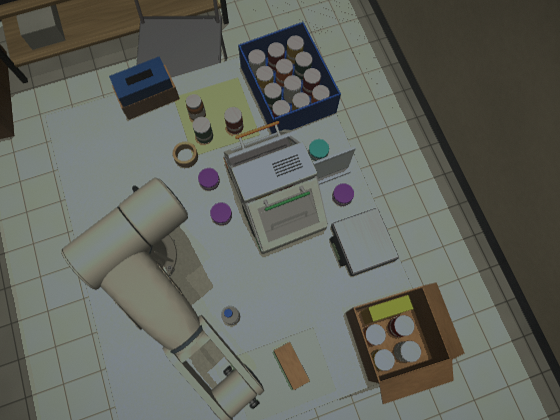

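View pics/top0.png

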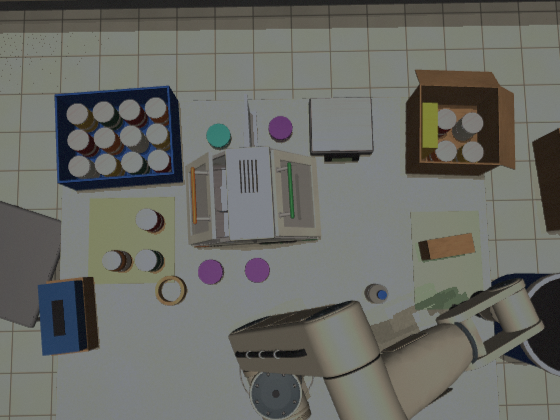

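The side picture shows the cabinet around (275,185). The top picture shows it around (252,197), with the orange handle at (194,195) and the green one at (291,190). The purple and turquoise round things at (281,128), (219,136), (210,271) and (257,270) are decoys outside the cabinet. Next I enlarge both views.

Run:
```python
import cv2
a=cv2.imread("pics/top0.png")[140:255,180:330];cv2.imwrite("pics/top0c.png",cv2.resize(a,None,fx=5,fy=5,interpolation=cv2.INTER_CUBIC))
a=cv2.imread("pics/side0.png")[115:260,210:360];cv2.imwrite("pics/side0c.png",cv2.resize(a,None,fx=4,fy=4,interpolation=cv2.INTER_CUBIC))
```

```text
(no output)
```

View pics/top0c.png

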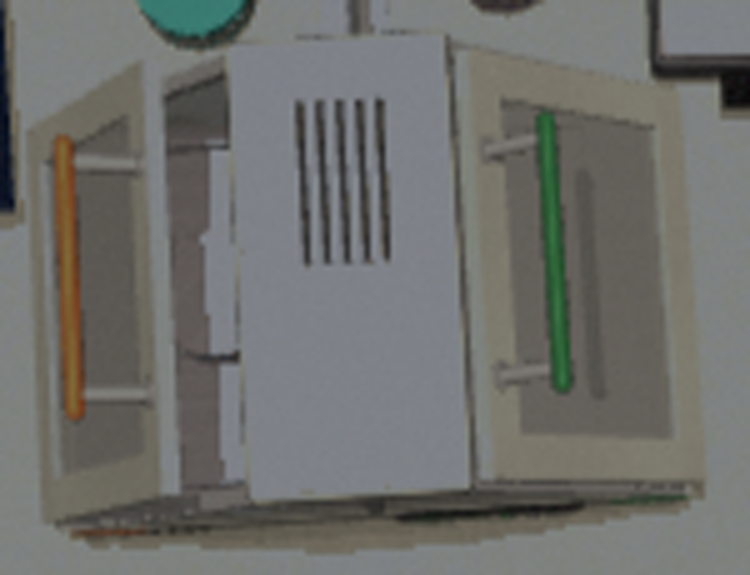

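View pics/side0c.png

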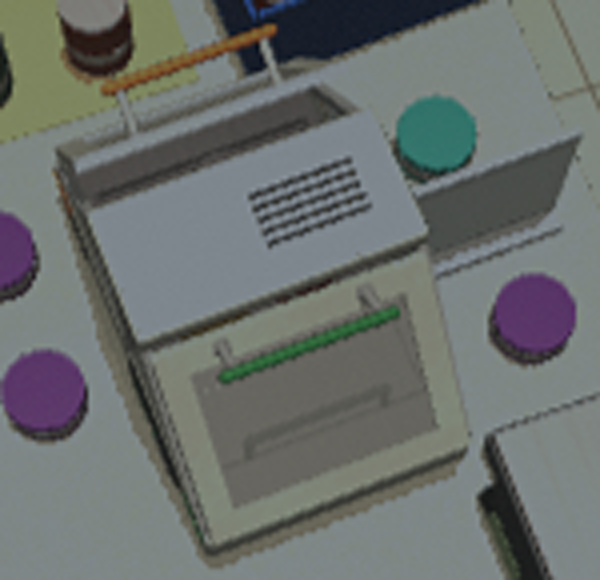

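```bash
cat > h.py <<'E'
import numpy as np,cv2
from scipy.optimize import least_squares
from scipy.spatial.transform import Rotation as R
def cam(n):
    d=np.load(n+".npz");T=d["world_from_camera"];f=210/np.tan(np.radians(float(d["vertical_fov"]))/2)
    return T,f,float(d["cx"]),float(d["cy"])
def proj(n,P):
    T,f,cx,cy=cam(n);p=(np.atleast_2d(P)-T[:3,3])@T[:3,:3];return np.c_[p[:,0]/p[:,2]*f+cx,p[:,1]/p[:,2]*f+cy]
def onz(n,uv,z):
    T,f,cx,cy=cam(n);d=T[:3,:3]@[(uv[0]-cx)/f,(uv[1]-cy)/f,1];return T[:3,3]+d*(z-T[2,3])/d[2]
def bar(s,q,y=-60,z=208): # s=+1 intake,-1 clean; own y,z of a leaf point at angle q
    a=np.radians(40)-q; return s*(212-z*np.sin(a)-y*-1*-np.cos(a)) if 0 else s*(212-z*np.sin(a)-y*np.cos(a)), 86+z*np.cos(a)-y*np.sin(a)
E
cat > fit.py <<'E'
from h import *
t=lambda L:np.array(L)/5+[180,140]-.4
s=lambda L:np.array(L)/4+[210,115]-.4
Ro=[(228,40),(448,36),(470,488),(252,500)];G=[(545,115),(563,388)];O=[(63,138),(75,415)]
Rs=[(357,110),(427,235),(140,345),(90,207)];Gs=[(397,312),(222,377)];Os=[(270,32),(107,88)]
obs=[t(Ro+G+O),s(Rs+Gs+Os)]
def model(p):
    c,n=np.cos(p[2]),np.sin(p[2]);L=[(141,68,286),(141,-68,286),(-141,-68,286),(-141,68,286)]
    for sg,q in((-1,0),(1,p[3])):
        y,z=bar(sg,q);L+=[(86,y,z),(-86,y,z)]
    L=np.array(L,float);return np.c_[p[0]+c*L[:,0]-n*L[:,1],p[1]+n*L[:,0]+c*L[:,1],L[:,2]]
res=lambda p:np.r_[(proj("top",model(p))-obs[0]).ravel(),(proj("side",model(p))-obs[1]).ravel()]
r=least_squares(res,[500,0,0,.1],x_scale=[100,100,.1,.1],loss="soft_l1")
np.set_printoptions(precision=2,suppress=True)
print(r.x);print(res(r.x).reshape(-1,2).T)
from math import *
for n,uv,z in(("top",(376,294),170),("top",(170,290),48),("top",(447,246),120),("top",(210,271),45),("top",(257,270),45),("top",(281,128),45),("top",(149,220),110),("top",(148,260),110),("side",(230,315),170)):
    w=onz(n,uv,z);print(n,uv,w)
print(onz("top",(310,155),60),onz("top",(372,155),60))
E
python3 fit.py
```

```text
[568.28  70.     0.04   0.21]
[[-0.25  0.49  1.19 -0.87  0.63  0.36  0.33  0.09  4.34  1.47 -0.58 -1.43
   0.89 -0.65  2.12 -1.08]
 [ 0.12 -1.54  0.71  0.89 -0.45  1.35 -0.62  1.02 -1.89 -0.8  -0.6   0.37
  -0.66  0.28 -1.51  0.24]]
top (376, 294) [ 254.36 -317.93  170.  ]
top (170, 290) [275.7  355.97  48.  ]
top (447, 246) [ 403.26 -565.28  120.  ]
top (210, 271) [336.83 221.32  45.  ]
top (257, 270) [337.2   61.84  45.  ]
top (281, 128) [829.6  -28.66  45.  ]
top (149, 220) [508.04 414.11 110.  ]
top (148, 260) [376.23 416.04 110.  ]
side (230, 315) [ 255.41 -349.82  170.  ]
[ 728.22 -127.     60.  ] [ 724.31 -341.19   60.  ]
```

```bash
cat >> h.py <<'E'
from rig import sense
C=np.array([568.3,70.]);YAW=.04
def go(own,tilt=0,yaw=YAW+np.pi/2,frm=None):
    """print shift (m) and turn for fingertip at own x,y,z; tool x along cabinet +y; tilt>0 leans body outward (-y)"""
    s=sense();p0,r0=frm or (s["eef_pos"],s["tcp_rot"])
    A=R.from_euler("xyz",r0);c,n=np.cos(YAW),np.sin(YAW)
    B=R.from_euler("xyz",[np.pi,0,yaw])*R.from_euler("y",-tilt*-1)
    w=np.array([C[0]+c*own[0]-n*own[1],C[1]+n*own[0]+c*own[1],own[2]])
    tcp=w-B.as_matrix()[:,2]*73
    print(own,"tcp",tcp.round(),"shift",((tcp-p0)@A.as_matrix()/1000).round(3),"turn",(A.inv()*B).as_rotvec().round(3),"toolz own y",(B.as_matrix()[:,2]).round(2))
    return tcp,B.as_euler("xyz")
E
python3 - <<'E'
from h import *
go((-20,225,390)); go((-20,225,270),.2)
f=go((-20,225,390)); go((-20,225,270),frm=f);go((-20,141,256),frm=f)
E
```

```text
(-20, 225, 390) tcp [539. 294. 463.] shift [ 0.609 -0.702 -0.159] turn [-1.000e-03 -1.000e-03 -1.237e+00] toolz own y [ 0.  0. -1.]
(-20, 225, 270) tcp [540. 280. 342.] shift [ 0.605 -0.688 -0.037] turn [ 0.123  0.173 -1.233] toolz own y [-0.01  0.2  -0.98]
(-20, 225, 390) tcp [539. 294. 463.] shift [ 0.609 -0.702 -0.159] turn [-1.000e-03 -1.000e-03 -1.237e+00] toolz own y [ 0.  0. -1.]
(-20, 225, 270) tcp [539. 294. 343.] shift [ 0.   -0.    0.12] turn [0. 0. 0.] toolz own y [ 0.  0. -1.]
(-20, 141, 256) tcp [543. 210. 329.] shift [-0.084 -0.     0.134] turn [0. 0. 0.] toolz own y [ 0.  0. -1.]
```

{"name": "drive_tool", "arguments": {
  "targets": [0, 0, -0.16, 0, 0, -0.3, 0, 0, 0, -0.16, 0, 0, -0.3, 0, 0, 0, -0.16, 0, 0, -0.4, 0, 0, 0, -0.16, 0, 0, -0.5, 0, 0.609, -0.702, -0.16, 0, 0, -1.237, 0, 0.609, -0.702, -0.16, 0, 0, -1.237, 0, 0.609, -0.702, -0.16, 0, 0, -1.237, 0, 0.609, -0.702, -0.16, 0, 0, -1.237, 0, 0.609, -0.702, -0.16, 0, 0, -1.237, 0, 0.609, -0.702, -0.16, 0, 0, -1.237, 0, 0.609, -0.702, -0.16, 0, 0, -1.237, 0, 0.609, -0.702, -0.16, 0, 0, -1.237, 0],
  "force": 60
}}

```text
clock: 1.1
eef_pos: [339.5, -265.7, 463.7]
tcp_rot: [-3.142, -0.0, 1.611]
contact_force: [0.6, -0.8, -0.4]
opening: -0.001
```

```bash
python3 -c "
from h import *
go((-20,225,390))"
```

```text
(-20, 225, 390) tcp [539. 294. 463.] shift [0.551 0.222 0.001] turn [-0. -0.  0.] toolz own y [ 0.  0. -1.]
```

{"name": "drive_tool", "arguments": {
  "targets": [0.551, 0.222, 0, 0, 0, 0, 0, 0.551, 0.222, 0, 0, 0, 0, 0, 0.551, 0.222, 0, 0, 0, 0, 0, 0.551, 0.222, 0, 0, 0, 0, 0, 0.551, 0.222, 0, 0, 0, 0, 0, 0.551, 0.222, 0, 0, 0, 0, 0, 0.551, 0.222, 0, 0, 0, 0, 0, 0.551, 0.222, 0, 0, 0, 0, 0, 0.551, 0.222, 0, 0, 0, 0, 0, 0.551, 0.222, 0, 0, 0, 0, 0, 0.551, 0.222, 0, 0, 0, 0, 0, 0.551, 0.222, 0, 0, 0, 0, 0]
}}

```text
clock: 2.1
eef_pos: [507.8, 205.4, 463.6]
tcp_rot: [-3.141, 0.0, 1.611]
contact_force: [1.3, -1.2, 0.8]
opening: -0.005
```

```bash
python3 -c "
from h import *
go((-20,225,390));go((-20,225,270))"
```

```text
(-20, 225, 390) tcp [539. 294. 463.] shift [0.087 0.035 0.001] turn [-0.  0.  0.] toolz own y [ 0.  0. -1.]
(-20, 225, 270) tcp [539. 294. 343.] shift [0.087 0.035 0.121] turn [-0.  0.  0.] toolz own y [ 0.  0. -1.]
```

{"name": "drive_tool", "arguments": {
  "targets": [0.09, 0.035, 0, 0, 0, 0, 0, 0.09, 0.035, 0, 0, 0, 0, 0, 0.09, 0.035, 0, 0, 0, 0, 0, 0.09, 0.035, 0.03, 0, 0, 0, 0, 0.09, 0.035, 0.06, 0, 0, 0, 0, 0.09, 0.035, 0.09, 0, 0, 0, 0, 0.09, 0.035, 0.12, 0, 0, 0, 0, 0.09, 0.035, 0.12, 0, 0, 0, 0, 0.09, 0.035, 0.12, 0, 0, 0, 0]
}}

```text
clock: 2.85
eef_pos: [538.5, 293.9, 342.8]
tcp_rot: [-3.138, 0.002, 1.611]
contact_force: [0.6, -0.1, 0.7]
opening: -0.0
```

Run:
```python
from h import *
from rig import grab_frame
import cv2
for n in("side","top"):
    f=grab_frame(n);a=f["color"];a=a[60:260,180:380] if n=="side" else a[110:270,120:340]
    cv2.imwrite(f"pics/{n}1.png",cv2.resize(a,None,fx=3,fy=3,interpolation=cv2.INTER_CUBIC))
print(sense()["contact_force"])
go((-20,141,256))
```

```text
[0.47921983 0.07131039 0.78053913]
(-20, 141, 256) tcp [543. 210. 329.] shift [-0.085 -0.001  0.017] turn [ 0.002 -0.001 -0.   ] toolz own y [ 0.  0. -1.]
```

View pics/side1.png

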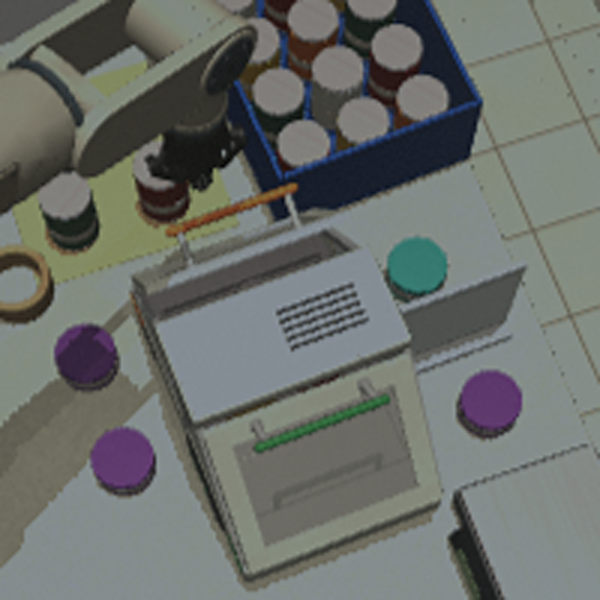

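The side crop shows the gripper at (200,150) just outside the orange bar (235,207), clear of the tins. Now I push inward.

{"name": "drive_tool", "arguments": {
  "targets": [-0.015, 0, 0.002, 0, 0, 0, 0, -0.03, 0, 0.004, 0, 0, 0, 0, -0.04, 0, 0.006, 0, 0, 0, 0, -0.047, 0, 0.008, 0, 0, 0, 0, -0.054, 0, 0.01, 0, 0, 0, 0, -0.061, 0, 0.012, 0, 0, 0, 0, -0.068, 0, 0.014, 0, 0, 0, 0, -0.074, 0, 0.016, 0, 0, 0, 0, -0.079, 0, 0.017, 0, 0, 0, 0, -0.079, 0, 0.017, 0, 0, 0, 0]
}}

```text
clock: 3.78
eef_pos: [542.1, 214.6, 326.3]
tcp_rot: [-3.141, 0.001, 1.61]
contact_force: [-0.4, -0.6, 0.3]
opening: -0.001
```

{"name": "drive_tool", "arguments": {
  "targets": [-0.004, 0, 0, 0, 0, 0, 0, -0.008, 0, 0, 0, 0, 0, 0, -0.012, 0, 0, 0, 0, 0, 0, -0.012, 0, 0, 0, 0, 0, 0]
}}

```text
clock: 4.12
eef_pos: [542.5, 208.8, 326.8]
tcp_rot: [3.141, -0.012, 1.61]
contact_force: [-0.5, 31.0, -8.0]
opening: -0.001
```

{"name": "drive_tool", "arguments": {
  "targets": [0, 0, 0, 0, 0, 0, 0, 0.001, 0, 0, 0, 0, 0, 0, 0.001, 0, 0, 0, 0, 0, 0, 0.001, 0, 0, 0, 0, 0, 0, 0.001, 0, 0, 0, 0, 0, 0]
}}

```text
clock: 4.53
eef_pos: [542.5, 209.1, 326.8]
tcp_rot: [3.141, -0.009, 1.611]
contact_force: [-1.8, 26.0, -6.4]
opening: 0.003
```

Run:
```python
from h import *
print(sense()["contact_force"])
f=go((-20,200,280)); g=go((-20,200,400),frm=f)
go((-20,-104,400),frm=g);go((-20,-104,258),frm=g)
```

```text
[-1.8373311  26.02133416 -6.39536968]
(-20, 200, 280) tcp [540. 269. 353.] shift [ 0.06   0.    -0.026] turn [ 0.    -0.009  0.   ] toolz own y [ 0.  0. -1.]
(-20, 200, 400) tcp [540. 269. 473.] shift [ 0.    0.   -0.12] turn [0. 0. 0.] toolz own y [ 0.  0. -1.]
(-20, -104, 400) tcp [552. -35. 473.] shift [-0.304  0.     0.   ] turn [0. 0. 0.] toolz own y [ 0.  0. -1.]
(-20, -104, 258) tcp [552. -35. 331.] shift [-0.304 -0.     0.142] turn [0. 0. 0.] toolz own y [ 0.  0. -1.]
```

{"name": "drive_tool", "arguments": {
  "targets": [0.03, 0, 0, 0, 0, 0, 0, 0.05, 0, -0.01, 0, 0, 0, 0, 0.05, 0, -0.05, 0, 0, 0, 0, 0.05, 0, -0.09, 0, 0, 0, 0, 0.05, 0, -0.13, 0, 0, 0, 0, 0.01, 0, -0.13, 0, 0, 0, 0, -0.03, 0, -0.13, 0, 0, 0, 0, -0.07, 0, -0.13, 0, 0, 0, 0, -0.11, 0, -0.13, 0, 0, 0, 0, -0.15, 0, -0.13, 0, 0, 0, 0, -0.19, 0, -0.13, 0, 0, 0, 0, -0.23, 0, -0.13, 0, 0, 0, 0]
}}

```text
clock: 5.53
eef_pos: [551.5, -27.2, 457.2]
tcp_rot: [3.141, 0.0, 1.611]
contact_force: [1.1, 0.1, 0.1]
opening: -0.006
```

Run:
```python
from h import *
from rig import grab_frame
import cv2
f=grab_frame("top");a=f["color"][110:270,120:340]
cv2.imwrite("pics/top2.png",cv2.resize(a,None,fx=3.5,fy=3.5,interpolation=cv2.INTER_CUBIC))
f=grab_frame("side");a=f["color"][60:260,180:380]
cv2.imwrite("pics/side2.png",cv2.resize(a,None,fx=3,fy=3,interpolation=cv2.INTER_CUBIC))
f=go((-20,-99,310)); g=go((-20,-99,262),frm=f)
```

```text
(-20, -99, 310) tcp [552. -30. 383.] shift [0.001 0.001 0.074] turn [-0.     0.002 -0.004] toolz own y [ 0.  0. -1.]
(-20, -99, 262) tcp [552. -30. 335.] shift [ 0.    -0.     0.048] turn [0. 0. 0.] toolz own y [ 0.  0. -1.]
```

View pics/side2.png

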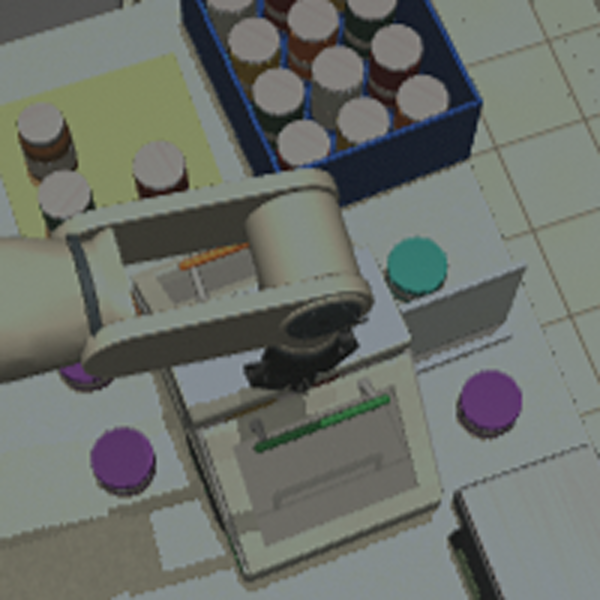

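The crop shows the gripper above the slot between the roof and the green bar (320,425). The intake bar's left end is at (183,265), which I check against the shut prediction before descending.

{"name": "drive_tool", "arguments": {
  "targets": [0, 0, 0.04, 0, 0, 0, 0, 0, 0, 0.075, 0, 0, 0, 0, 0, 0, 0.09, 0, 0, 0, 0, 0, 0, 0.105, 0, 0, 0, 0, 0, 0, 0.115, 0, 0, 0, 0, 0, 0, 0.122, 0, 0, 0, 0, 0, 0, 0.122, 0, 0, 0, 0]
}}

```text
clock: 6.22
eef_pos: [551.6, -24.9, 333.8]
tcp_rot: [-3.14, -0.0, 1.611]
contact_force: [-0.3, 0.3, -0.0]
opening: 0.002
```

Run:
```python
from h import *
c,n=np.cos(YAW),np.sin(YAW)
for q in(0,.03,.1,.2):
    y,z=bar(1,q);print(q,proj("side",[C[0]-86*c-n*y,C[1]-86*n+c*y,z]), "meas",180+183/3-.3,60+265/3-.3)
# hook arc: keep finger offset from bar axis (+20 inward), tip 22 below axis
y0,z0=bar(-1,0)
for q in np.arange(0,1.3,.1):
    y,z=bar(-1,q);print(q.round(1),round(y-y0,1),round(z-z0,1))
```

```text
0 [[239.55733595 148.40722895]] meas 240.7 148.0333333333333
0.03 [[238.93107113 146.71654102]] meas 240.7 148.0333333333333
0.1 [[237.45510902 142.78213458]] meas 240.7 148.0333333333333
0.2 [[235.32719087 137.23040245]] meas 240.7 148.0333333333333
0.0 0.0 0.0
0.1 -20.2 7.8
0.2 -41.1 13.5
0.3 -62.4 17.1
0.4 -84.0 18.5
0.5 -105.6 17.8
0.6 -127.1 15.0
0.7 -148.1 10.0
0.8 -168.6 2.9
0.9 -188.2 -6.2
1.0 -206.9 -17.1
1.1 -224.3 -29.9
1.2 -240.4 -44.4
```

{"name": "drive_tool", "arguments": {
  "targets": [-0.013, 0, 0, 0, 0, 0, 0, -0.023, 0, -0.004, 0, 0, 0, 0, -0.033, 0, -0.008, 0, 0, 0, 0, -0.044, 0, -0.011, 0, 0, 0, 0, -0.054, 0, -0.0135, 0, 0, 0, 0, -0.065, 0, -0.015, 0, 0, 0, 0, -0.075, 0, -0.017, 0, 0, 0, 0, -0.086, 0, -0.018, 0, 0, 0, 0, -0.097, 0, -0.0185, 0, 0, 0, 0, -0.108, 0, -0.018, 0, 0, 0, 0, -0.119, 0, -0.018, 0, 0, 0, 0, -0.119, 0, -0.018, 0, 0, 0, 0]
}}

```text
clock: 7.22
eef_pos: [556.5, -146.3, 352.4]
tcp_rot: [-3.141, 0.001, 1.61]
contact_force: [0.9, -0.8, 0.8]
opening: 0.002
```

Continuing the same arc to about q = 0.95.

{"name": "drive_tool", "arguments": {
  "targets": [-0.011, 0, 0.001, 0, 0, 0, 0, -0.021, 0, 0.003, 0, 0, 0, 0, -0.032, 0, 0.005, 0, 0, 0, 0, -0.042, 0, 0.008, 0, 0, 0, 0, -0.053, 0, 0.012, 0, 0, 0, 0, -0.063, 0, 0.015, 0, 0, 0, 0, -0.073, 0, 0.019, 0, 0, 0, 0, -0.083, 0, 0.024, 0, 0, 0, 0, -0.088, 0, 0.026, 0, 0, 0, 0, -0.088, 0, 0.026, 0, 0, 0, 0]
}}

```text
clock: 8.05
eef_pos: [559.9, -233.3, 325.9]
tcp_rot: [-3.14, 0.0, 1.61]
contact_force: [0.1, 0.4, 0.2]
opening: -0.002
```

Run:
```python
from h import *
from rig import grab_frame
import cv2
f=grab_frame("side");a=f["color"][110:310,180:380]
cv2.imwrite("pics/side3.png",cv2.resize(a,None,fx=3,fy=3,interpolation=cv2.INTER_CUBIC))
c,n=np.cos(YAW),np.sin(YAW)
for q in(0.7,.8,.9,1):
  y,z=bar(-1,q);L=[]
  for x in(-86,86):L.append(proj("side",[C[0]+x*c-n*y,C[1]+x*n+c*y,z])[0]-[180,110])
  print(q,np.array(L)*3)
```

```text
0.7 [[301.26108059 411.20578761]
 [440.48322598 356.47208384]]
0.8 [[307.95565809 428.98296456]
 [447.00418781 374.07410822]]
0.9 [[314.33937316 446.42511865]
 [453.04322519 391.4147443 ]]
1 [[320.32636176 463.29464659]
 [458.5204399  408.25810589]]
```

View pics/side3.png

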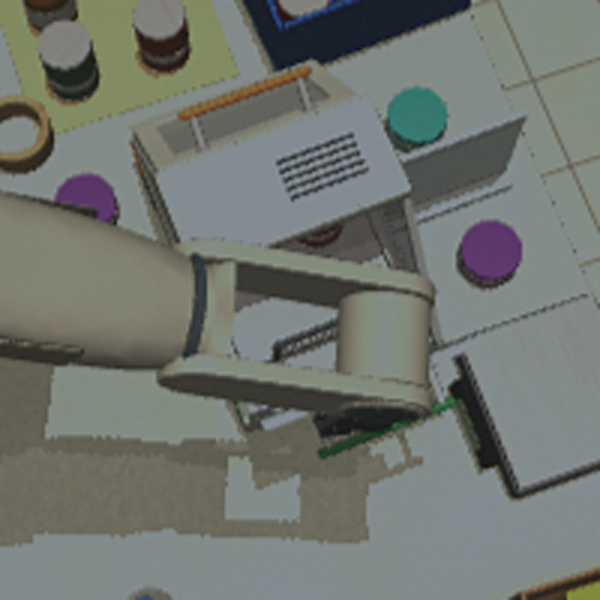

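Run:
```python
from h import *
f=go((-20,-302,335));go((-20,-235,335));go((-20,-235,270))
f=go((-20,-235,270))
for a in range(15,95,5):
    r=np.radians(a);go((-20,round(-201-190*np.sin(r)),round(86+190*np.cos(r))),frm=f)
```

```text
(-20, -302, 335) tcp [ 560. -233.  408.] shift [ 0.     0.    -0.082] turn [-0.001  0.    -0.001] toolz own y [ 0.  0. -1.]
(-20, -235, 335) tcp [ 558. -166.  408.] shift [ 0.067  0.    -0.082] turn [-0.001  0.    -0.001] toolz own y [ 0.  0. -1.]
(-20, -235, 270) tcp [ 558. -166.  343.] shift [ 0.067  0.    -0.017] turn [-0.001  0.    -0.001] toolz own y [ 0.  0. -1.]
(-20, -235, 270) tcp [ 558. -166.  343.] shift [ 0.067  0.    -0.017] turn [-0.001  0.    -0.001] toolz own y [ 0.  0. -1.]
(-20, -250, 270) tcp [ 558. -181.  343.] shift [-0.015  0.     0.   ] turn [0. 0. 0.] toolz own y [ 0.  0. -1.]
(-20, -266, 265) tcp [ 559. -197.  338.] shift [-0.031  0.     0.005] turn [0. 0. 0.] toolz own y [ 0.  0. -1.]
(-20, -281, 258) tcp [ 560. -212.  331.] shift [-0.046  0.     0.012] turn [0. 0. 0.] toolz own y [ 0.  0. -1.]
(-20, -296, 251) tcp [ 560. -227.  324.] shift [-0.061  0.     0.019] turn [0. 0. 0.] toolz own y [ 0.  0. -1.]
(-20, -310, 242) tcp [ 561. -241.  315.] shift [-0.075  0.     0.028] turn [0. 0. 0.] toolz own y [ 0.  0. -1.]
(-20, -323, 232) tcp [ 561. -254.  305.] shi
[... 483 characters left out ...]
0.] toolz own y [ 0.  0. -1.]
(-20, -373, 166) tcp [ 563. -304.  239.] shift [-0.138  0.     0.104] turn [0. 0. 0.] toolz own y [ 0.  0. -1.]
(-20, -380, 151) tcp [ 564. -310.  224.] shift [-0.145  0.     0.119] turn [0. 0. 0.] toolz own y [ 0.  0. -1.]
(-20, -385, 135) tcp [ 564. -315.  208.] shift [-0.15   0.     0.135] turn [0. 0. 0.] toolz own y [ 0.  0. -1.]
(-20, -388, 119) tcp [ 564. -318.  192.] shift [-0.153  0.     0.151] turn [0. 0. 0.] toolz own y [ 0.  0. -1.]
(-20, -390, 103) tcp [ 564. -320.  176.] shift [-0.155  0.     0.167] turn [0. 0. 0.] toolz own y [ 0.  0. -1.]
(-20, -391, 86) tcp [ 564. -321.  159.] shift [-0.156 -0.     0.184] turn [0. 0. 0.] toolz own y [ 0.  0. -1.]
```

{"name": "drive_tool", "arguments": {
  "targets": [0, 0, -0.03, 0, 0, 0, 0, 0, 0, -0.06, 0, 0, 0, 0, 0, 0, -0.082, 0, 0, 0, 0, 0, 0, -0.082, 0, 0, 0, 0, 0.035, 0, -0.082, 0, 0, 0, 0, 0.067, 0, -0.082, 0, 0, 0, 0, 0.067, 0, -0.082, 0, 0, 0, 0, 0.067, 0, -0.045, 0, 0, 0, 0, 0.067, 0, -0.017, 0, 0, 0, 0, 0.067, 0, -0.017, 0, 0, 0, 0]
}}

```text
clock: 8.93
eef_pos: [555.1, -164.0, 338.6]
tcp_rot: [-3.134, -0.002, 1.612]
contact_force: [-0.5, 0.7, -1.5]
opening: -0.003
```

{"name": "drive_tool", "arguments": {
  "targets": [-0.015, 0, 0, 0, 0, 0, 0, -0.031, 0, 0.005, 0, 0, 0, 0, -0.046, 0, 0.012, 0, 0, 0, 0, -0.061, 0, 0.019, 0, 0, 0, 0, -0.075, 0, 0.028, 0, 0, 0, 0, -0.088, 0, 0.038, 0, 0, 0, 0, -0.1, 0, 0.05, 0, 0, 0, 0, -0.112, 0, 0.062, 0, 0, 0, 0, -0.122, 0, 0.075, 0, 0, 0, 0, -0.131, 0, 0.089, 0, 0, 0, 0, -0.138, 0, 0.104, 0, 0, 0, 0, -0.138, 0, 0.104, 0, 0, 0, 0]
}}

```text
clock: 9.93
eef_pos: [561.5, -303.5, 235.7]
tcp_rot: [-3.137, -0.002, 1.61]
contact_force: [-0.8, 0.5, -0.7]
opening: -0.001
```

{"name": "drive_tool", "arguments": {
  "targets": [-0.004, 0, 0.008, 0, 0, 0, 0, -0.007, 0, 0.015, 0, 0, 0, 0, -0.01, 0, 0.023, 0, 0, 0, 0, -0.012, 0, 0.031, 0, 0, 0, 0, -0.014, 0, 0.039, 0, 0, 0, 0, -0.015, 0, 0.047, 0, 0, 0, 0, -0.016, 0, 0.055, 0, 0, 0, 0, -0.017, 0, 0.063, 0, 0, 0, 0, -0.017, 0, 0.069, 0, 0, 0, 0, -0.017, 0, 0.074, 0, 0, 0, 0, -0.017, 0, 0.078, 0, 0, 0, 0, -0.017, 0, 0.078, 0, 0, 0, 0]
}}

```text
clock: 10.93
eef_pos: [563.3, -319.7, 160.9]
tcp_rot: [-3.14, -0.001, 1.611]
contact_force: [0.1, 0.0, 0.1]
opening: -0.003
```

Run:
```python
from h import *
from rig import grab_frame
import cv2
print(sense()["contact_force"])
f=grab_frame("side");a=f["color"][110:310,180:380]
cv2.imwrite("pics/side4.png",cv2.resize(a,None,fx=3,fy=3,interpolation=cv2.INTER_CUBIC))
```

```text
[0.06656117 0.00092836 0.13438974]
```

View pics/side4.png

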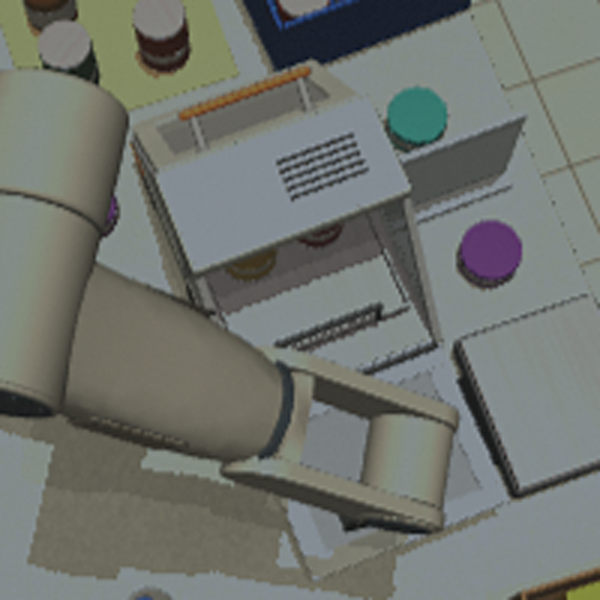

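The door looks nearly flat and the tray bar is visible at (330,325). I press it onto its stop.

{"name": "drive_tool", "arguments": {
  "targets": [0, 0, 0.003, 0, 0, 0, 0, 0, 0, 0.006, 0, 0, 0, 0, 0, 0, 0.006, 0, 0, 0, 0]
}}

```text
clock: 11.23
eef_pos: [564.2, -320.1, 158.5]
tcp_rot: [3.141, 0.001, 1.611]
contact_force: [-6.6, 4.5, 22.0]
opening: -0.002
```

Run:
```python
from h import *
f=go((-20,-391,230));f=go((-20,-180,230));f=go((-20,-131,230),.25,frm=f)
go((-20,-126,112),.25,frm=f)
for p in[((-70,-150,139)),((70,-150,139)),(-70,-165,139),(70,-165,139)]:
    c,n=np.cos(YAW),np.sin(YAW);print(p,(proj("side",[C[0]+p[0]*c-n*p[1],C[1]+p[0]*n+c*p[1],p[2]])[0]-[180,110])*3)
```

```text
(-20, -391, 230) tcp [ 564. -321.  303.] shift [-0.001 -0.    -0.145] turn [0.001 0.001 0.   ] toolz own y [ 0.  0. -1.]
(-20, -180, 230) tcp [ 556. -111.  303.] shift [ 0.21  -0.    -0.145] turn [0.001 0.001 0.   ] toolz own y [ 0.  0. -1.]
(-20, -131, 230) tcp [554. -80. 301.] shift [ 0.031 -0.     0.002] turn [ 0.    0.25 -0.  ] toolz own y [-0.01  0.25 -0.97]
(-20, -126, 112) tcp [554. -75. 183.] shift [-0.024 -0.     0.116] turn [0. 0. 0.] toolz own y [-0.01  0.25 -0.97]
(-70, -150, 139) [275.32534162 344.55503427]
(70, -150, 139) [377.99945417 304.86466907]
(-70, -165, 139) [279.7478922  355.29667524]
(70, -165, 139) [382.60923546 315.42434562]
```

{"name": "drive_tool", "arguments": {
  "targets": [0, 0, -0.04, 0, 0, 0, 0, 0, 0, -0.08, 0, 0, 0, 0, 0, 0, -0.12, 0, 0, 0, 0, 0, 0, -0.15, 0, 0.08, 0, 0.04, 0, -0.15, 0, 0.16, 0, 0, 0.08, 0, -0.15, 0, 0.25, 0, 0, 0.12, 0, -0.15, 0, 0.25, 0, 0, 0.16, 0, -0.15, 0, 0.25, 0, 0, 0.2, 0, -0.15, 0, 0.25, 0, 0, 0.235, 0, -0.15, 0, 0.25, 0, 0, 0.25, 0, -0.15, 0, 0.25, 0, 0, 0.25, 0, -0.15, 0, 0.25, 0, 0]
}}

```text
invalid input at $.targets: expected a multiple of 7 numbers
```

Run:
```python
from h import *
from rig import grab_frame
import cv2
f=grab_frame("side");a=f["color"][110:310,180:380]
cv2.imwrite("pics/side5.png",cv2.resize(a,None,fx=3,fy=3,interpolation=cv2.INTER_CUBIC))
go((-20,-116,190),.25);go((-20,-116,112),.25)
```

```text
(-20, -116, 190) tcp [554. -65. 261.] shift [ 0.255 -0.    -0.102] turn [0.001 0.251 0.   ] toolz own y [-0.01  0.25 -0.97]
(-20, -116, 112) tcp [554. -65. 183.] shift [ 0.256 -0.    -0.024] turn [0.001 0.251 0.   ] toolz own y [-0.01  0.25 -0.97]
```

View pics/side5.png

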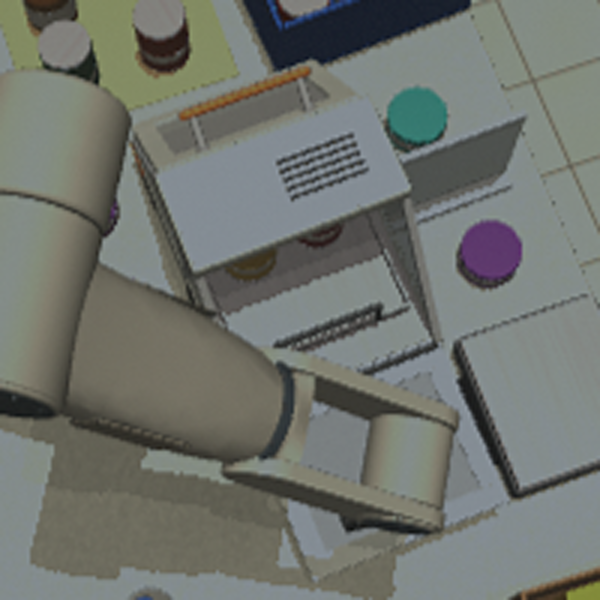

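The call was refused because one row had the wrong length, and the picture is unchanged. Sending it again.

{"name": "drive_tool", "arguments": {
  "targets": [0, 0, -0.04, 0, 0, 0, 0, 0, 0, -0.08, 0, 0, 0, 0, 0, 0, -0.12, 0, 0, 0, 0, 0, 0, -0.15, 0, 0.08, 0, 0, 0.04, 0, -0.15, 0, 0.16, 0, 0, 0.08, 0, -0.15, 0, 0.25, 0, 0, 0.12, 0, -0.15, 0, 0.25, 0, 0, 0.16, 0, -0.15, 0, 0.25, 0, 0, 0.2, 0, -0.15, 0, 0.25, 0, 0, 0.235, 0, -0.15, 0, 0.25, 0, 0, 0.25, 0, -0.15, 0, 0.25, 0, 0, 0.25, 0, -0.15, 0, 0.25, 0, 0]
}}

```text
clock: 12.28
eef_pos: [553.4, -67.3, 306.2]
tcp_rot: [3.141, -0.251, 1.614]
contact_force: [-0.4, -1.1, -0.3]
opening: 0.001
```

Run:
```python
from h import *
from rig import grab_frame
import cv2
f=grab_frame("side");a=f["color"][110:310,180:380]
cv2.imwrite("pics/side6.png",cv2.resize(a,None,fx=3,fy=3,interpolation=cv2.INTER_CUBIC))
go((-20,-116,190),.25);go((-20,-116,112),.25);go((-20,-116-165,112),.25)
```

```text
(-20, -116, 190) tcp [554. -65. 261.] shift [-0.007  0.     0.045] turn [-0.     0.     0.003] toolz own y [-0.01  0.25 -0.97]
(-20, -116, 112) tcp [554. -65. 183.] shift [-0.026  0.     0.121] turn [-0.     0.     0.003] toolz own y [-0.01  0.25 -0.97]
(-20, -281, 112) tcp [ 560. -230.  183.] shift [-0.186 -0.     0.08 ] turn [-0.     0.     0.003] toolz own y [-0.01  0.25 -0.97]
```

View pics/side6.png

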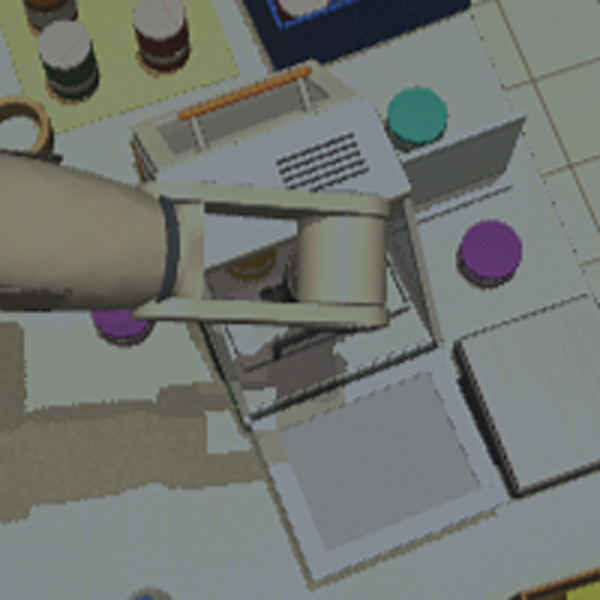

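The door lies flat at (380,480) and the gripper hangs over the tray bar with clear space behind it. Lowering behind the bar.

{"name": "drive_tool", "arguments": {
  "targets": [-0.004, 0, 0.025, 0, 0, 0, 0, -0.008, 0, 0.05, 0, 0, 0, 0, -0.014, 0, 0.07, 0, 0, 0, 0, -0.018, 0, 0.09, 0, 0, 0, 0, -0.022, 0, 0.108, 0, 0, 0, 0, -0.025, 0, 0.121, 0, 0, 0, 0, -0.025, 0, 0.121, 0, 0, 0, 0]
}}

```text
clock: 12.92
eef_pos: [552.4, -65.7, 179.7]
tcp_rot: [-3.138, -0.25, 1.609]
contact_force: [-0.4, -1.1, -0.5]
opening: -0.0
```

Run:
```python
from h import *
print(sense()["contact_force"])
for d in(5,15,40,70,100,130,145): go((-20,-116-d,112),.25)
```

```text
[-0.38656358 -1.06581569 -0.54231699]
(-20, -121, 112) tcp [554. -70. 183.] shift [-0.003  0.001 -0.004] turn [-0.004 -0.001 -0.002] toolz own y [-0.01  0.25 -0.97]
(-20, -131, 112) tcp [554. -80. 183.] shift [-0.013  0.001 -0.006] turn [-0.004 -0.001 -0.002] toolz own y [-0.01  0.25 -0.97]
(-20, -156, 112) tcp [ 555. -105.  183.] shift [-0.037  0.001 -0.013] turn [-0.004 -0.001 -0.002] toolz own y [-0.01  0.25 -0.97]
(-20, -186, 112) tcp [ 556. -135.  183.] shift [-0.066  0.001 -0.02 ] turn [-0.004 -0.001 -0.002] toolz own y [-0.01  0.25 -0.97]
(-20, -216, 112) tcp [ 558. -165.  183.] shift [-0.095  0.001 -0.027] turn [-0.004 -0.001 -0.002] toolz own y [-0.01  0.25 -0.97]
(-20, -246, 112) tcp [ 559. -195.  183.] shift [-0.124  0.001 -0.035] turn [-0.004 -0.001 -0.002] toolz own y [-0.01  0.25 -0.97]
(-20, -261, 112) tcp [ 559. -210.  183.] shift [-0.139  0.001 -0.039] turn [-0.004 -0.001 -0.002] toolz own y [-0.01  0.25 -0.97]
```

{"name": "drive_tool", "arguments": {
  "targets": [-0.004, 0, -0.001, 0, 0, 0, 0, -0.008, 0, -0.002, 0, 0, 0, 0, -0.011, 0, -0.003, 0, 0, 0, 0, -0.015, 0, -0.004, 0, 0, 0, 0, -0.02, 0, -0.005, 0, 0, 0, 0, -0.026, 0, -0.0065, 0, 0, 0, 0, -0.032, 0, -0.008, 0, 0, 0, 0, -0.038, 0, -0.0095, 0, 0, 0, 0, -0.044, 0, -0.011, 0, 0, 0, 0, -0.05, 0, -0.0125, 0, 0, 0, 0, -0.055, 0, -0.014, 0, 0, 0, 0, -0.058, 0, -0.0145, 0, 0, 0, 0]
}}

```text
clock: 13.92
eef_pos: [555.8, -125.0, 182.0]
tcp_rot: [-3.141, -0.25, 1.61]
contact_force: [0.3, 2.1, 1.3]
opening: -0.004
```

{"name": "drive_tool", "arguments": {
  "targets": [-0.004, 0, -0.001, 0, 0, 0, 0, -0.008, 0, -0.002, 0, 0, 0, 0, -0.014, 0, -0.0035, 0, 0, 0, 0, -0.02, 0, -0.005, 0, 0, 0, 0, -0.026, 0, -0.0065, 0, 0, 0, 0, -0.032, 0, -0.008, 0, 0, 0, 0, -0.038, 0, -0.0095, 0, 0, 0, 0, -0.044, 0, -0.011, 0, 0, 0, 0, -0.05, 0, -0.0125, 0, 0, 0, 0, -0.055, 0, -0.014, 0, 0, 0, 0, -0.06, 0, -0.015, 0, 0, 0, 0, -0.063, 0, -0.016, 0, 0, 0, 0]
}}

```text
clock: 14.92
eef_pos: [558.5, -189.9, 181.9]
tcp_rot: [-3.142, -0.25, 1.611]
contact_force: [0.5, 1.3, -0.2]
opening: 0.003
```

{"name": "drive_tool", "arguments": {
  "targets": [-0.004, 0, -0.001, 0, 0, 0, 0, -0.008, 0, -0.002, 0, 0, 0, 0, -0.012, 0, -0.003, 0, 0, 0, 0, -0.015, 0, -0.004, 0, 0, 0, 0, -0.015, 0, -0.004, 0, 0, 0, 0]
}}

```text
clock: 15.33
eef_pos: [559.1, -205.2, 182.1]
tcp_rot: [-3.141, -0.25, 1.61]
contact_force: [0.7, 0.8, -0.4]
opening: 0.002
```

Not yet against the stop, so a little further.

{"name": "drive_tool", "arguments": {
  "targets": [-0.003, 0, -0.001, 0, 0, 0, 0, -0.006, 0, -0.0015, 0, 0, 0, 0, -0.008, 0, -0.002, 0, 0, 0, 0, -0.008, 0, -0.002, 0, 0, 0, 0]
}}

```text
clock: 15.67
eef_pos: [559.0, -206.6, 182.1]
tcp_rot: [-3.138, -0.263, 1.609]
contact_force: [5.9, 34.3, 2.7]
opening: -0.001
```

{"name": "drive_tool", "arguments": {
  "targets": [0.008, 0, 0.002, 0, 0, 0, 0, 0.018, 0, 0.004, 0, 0, 0, 0, 0.018, 0, 0.004, 0, 0, 0, 0, 0.022, 0, -0.015, 0, 0, 0, 0, 0.028, 0, -0.04, 0, 0, 0, 0, 0.038, 0, -0.08, 0, 0, 0, 0, 0.048, 0, -0.12, 0, 0, 0, 0, 0.056, 0, -0.155, 0, 0, 0, 0, 0.056, 0, -0.155, 0, 0, 0, 0]
}}

```text
clock: 16.42
eef_pos: [561.2, -198.7, 354.4]
tcp_rot: [3.131, -0.244, 1.613]
contact_force: [1.0, -1.2, -0.1]
opening: 0.003
```

{"name": "drive_tool", "arguments": {
  "targets": [-0.03, 0.03, -0.03, 0, 0, 0, 0, -0.06, 0.06, -0.06, 0, 0, 0, 0, -0.09, 0.08, -0.06, 0, 0, 0, 0, -0.12, 0.1, -0.06, 0, 0, 0, 0, -0.15, 0.11, -0.06, 0, 0, 0, 0, -0.18, 0.12, -0.06, 0, 0, 0, 0, -0.21, 0.12, -0.06, 0, 0, 0, 0, -0.24, 0.12, -0.06, 0, 0, 0, 0, -0.24, 0.12, -0.06, 0, 0, 0, 0]
}}

```text
clock: 17.17
eef_pos: [687.0, -445.2, 341.0]
tcp_rot: [-3.138, -0.249, 1.606]
contact_force: [0.2, 0.6, -0.6]
opening: -0.0
```

Run:
```python
from h import *
from rig import grab_frame
import cv2
print(sense()["contact_force"])
T=[]
for n in("side","top"):
    a=grab_frame(n)["color"];a=a[100:300,190:390] if n=="side" else a[130:280,170:370]
    T.append(cv2.resize(a,(400,int(400*a.shape[0]/a.shape[1])),interpolation=cv2.INTER_CUBIC))
T[1]=cv2.copyMakeBorder(T[1],0,100,0,0,cv2.BORDER_CONSTANT)
cv2.imwrite("pics/end.png",cv2.hconcat(T))
c,n=np.cos(YAW),np.sin(YAW)
for d in(.115,.13):
  for x in(-70,70):
    y=-150-d*1000;print(d,x,((proj("side",[C[0]+x*c-n*y,C[1]+x*n+c*y,139])[0]-[190,100])*2).round(),((proj("top",[C[0]+x*c-n*y,C[1]+x*n+c*y,139])[0]-[170,130])*2+[400,0]).round())
for q in(0,.03,.06):
    y,z=bar(1,q);print(q,(proj("side",[C[0]-86*c-n*y,C[1]-86*n+c*y,z])[0]-[190,100])*2)
```

```text
[ 0.17586964  0.55398858 -0.62774882]
0.115 -70 [186. 305.] [729. 171.]
0.115 70 [256. 278.] [723.  86.]
0.13 -70 [190. 313.] [738. 170.]
0.13 70 [259. 285.] [732.  86.]
0 [99.1146719 96.8144579]
0.03 [97.86214226 93.43308203]
0.06 [96.60138173 90.05528436]
```

View pics/end.png

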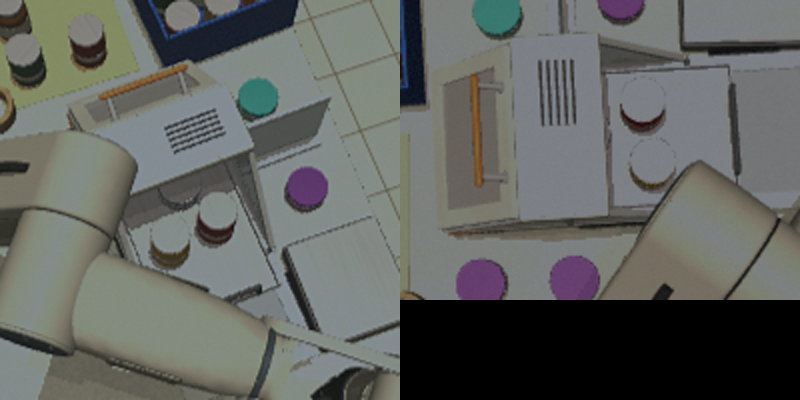

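The tray bar's end at (733,85) matches the 130 mm prediction. The red, yellow and low tins are standing, the intake bar's end at (101,96) fits shut, and there is no contact force.

```bash
python3 -c "
from rig import *
print(sign_off())"
```

```text
the job is handed in; nothing more can be done
None
```

The job is done and handed in at about 17 s of the 64 s allowed. `sign_off()` gave no verdict.

**What I did**
- **Intake door:** I pushed it shut by the orange handle and held it on its stop at 26–31 N for about 0.5 s.
- **Clean door:** I hooked it open by the green handle, then pressed it down from the inside until it stopped with 22 N under the fingertips. The fingertips were then about 86 mm above the table.
- **Tray:** I hooked its bar and drew it out slowly until the force rose to 34 N at the stop, then lifted the arm clear.

**Last checks**
- **Tray:** the free end of the bar was within about a pixel of where 130 mm of travel predicts.
- **Intake door:** the handle's end was within about 2 px of the shut position. In the picture, 0.03 rad open would move it about 3 px the other way.
- **Tins:** all three looked upright on the tray.
- **Contact:** the contact force was under 1 N.
- **Bystanders:** those in view looked in place, but the last picture did not show the carton or the sanitiser.
- **Clean door:** the arm hid part of it in the last picture. The 22 N stop and an earlier clear view show it flat.

One move call was refused because a row had too few numbers; nothing moved, and I sent it again corrected.

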